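Mount a roller blank between the points of a carving stand

TASK

Mount the longest of the three wooden roller blanks in the carving stand: draw the tailstock back if it stands too close, lay the blank on the stand's two V-rests and let go, then slide the tailstock up until both steel points are pressed firmly home in the blank's end holes and carry it clear of the rests, with no play but without forcing it. Leave the tailstock there with the blank held between the points, the two other blanks in their rack, and the clay pot where it stands.

Things in the scene. Friction and masses are not known exactly. Their poses are not given: they have to be found in the camera images.
- stand: Grey fixed bench stand: bed 90 mm wide, 15 mm thick, along its own y axis from y = -150 to +190 mm; origin on the table under the blank's place, z up. The points' common axis runs along y, 80 mm above the table. A fixed block (66 mm wide, 102 mm tall, its inner face at y = -96 mm) at the -y end carries a steel point looking to +y; the sliding tailstock with a like point is at the +y end.
- rests (a point): Middle between the stand's two V-rests, on the axis of a blank lying in them: 76 mm above the table, 4 mm below the points' axis, so the points lift the blank as they enter. The rests (90 degree V open upward, 12 mm thick) stand at 45 mm to either side along the stand's y; 78 mm are free between them for the fingers. Axes as the stand.
- tailstock (a joint): Slide of the tailstock along the stand's y axis, m: 0 is nearest to the fixed block, growing to 0.07 as it moves away. It starts anywhere from 0.008 to 0.066: below about 0.05 there is no room to lower the long blank. It drags with about 5 N and stays where it is left, keeping a few newtons of the push on the blank. With the long blank mounted it stands at about 0.025; a push of some 15 N on its grip presses it firmly home.
- head_seat (a point): On the fixed point's axis, 9.5 mm behind its tip: where the middle of the blank's end face lies when seated. The point is a 60 degree cone 14 mm long, 3 mm wide at the tip, 19 mm at its base, on a nose 12 mm long. Axes as the stand.
- tail_seat (a point): The same place on the tailstock's point (9.5 mm behind its tip); moves with the tailstock. Axes as the stand.
- tail_grip (a point): Middle of the upright wooden grip on the tailstock: a block 36 mm wide across the slide, 24 mm thick along the slide and 58 mm tall, its middle 138 mm above the table, standing on the tailstock's body (66 mm across, 40 mm along, top 100 mm above the table).
- blank_long: The longest wooden blank: a plain light wood rod 32 mm in diameter, 160 mm long along its own y axis, about 90 g, with a centred hole 14 mm wide and 12 mm deep in each end. Origin in the middle of the rod, on its axis. It starts in one of the three places of the rack, its axis level and 55 mm above the table. Either end may go to either point.
- long_end_a (a point): Middle of the longest blank's end face at its -y end.
- long_end_b (a point): Middle of the longest blank's end face at its +y end.
- blank_mid: Same rod but 135 mm long, origin in its middle; stays in the rack.
- blank_short: Same rod but 110 mm long, origin in its middle; stays in the rack.
- rack: Wooden rack, fixed, base 190 mm (x) by 100 mm (y), 12 mm thick; origin under its middle. Three blanks lie along its y axis at x = -68, 0 and +68 mm (which lies where varies) in V-notched combs 12 mm thick at y = -38 and +38 mm: 64 mm are free between the combs for the fingers, 36 mm between blanks.
- pot: Grey-brown clay pot drying upside down, a cone 120 mm wide at the table, 105 mm tall; origin under its middle.
Mind the look-alikes: they are no part of the job. Leave any red look-alike of the blank_long alone.

How it is judged:
On the way:
1. the longest blank lies released on both V-rests of the stand (x of blank_long in the frame of stand between -0.004 and 0.004 m and y of blank_long in the frame of stand between -0.03 and 0.03 m and z of blank_long in the frame of stand between 0.073 and 0.079 m and angle between the y axis of blank_long and the y axis of stand, either way round below 0.06 rad and contact force between the fingers and blank_long below 0.2 N), for 0.2 s.
At the end, for the whole second after the job is handed in: The longest blank is at rest between the points, the middle of each end face within 3 mm of that point's seat (clear of the V-rests), pressed with over 1.5 N; the tailstock is at rest; the other blanks lie within 20 mm and the pot within 30 mm of their starts (((distance between long_end_a and head_seat below 0.003 m and distance between long_end_b and tail_seat below 0.003 m) or (distance between long_end_b and head_seat below 0.003 m and distance between long_end_a and tail_seat below 0.003 m)) and contact force between tailstock and blank_long above 1.5 N and linear speed of blank_long below 0.01 m/s and velocity of joint tailstock between -0.005 and 0.005 m/s and distance of each of blank_mid, blank_short from where it was at the start of the episode below 0.02 m and distance of pot from where it was at the start of the episode below 0.03 m); the robot touches nothing.
It fails at once if the tailstock is forced against the blank with more than 60 N (contact force between tailstock and blank_long above 60 N).
It also fails if it takes over 58 s, if anything falls off the work surface, if the arm or the gripper's body presses on something with over 40 N, if the wrist force passes 120 N, or if a joint passes its speed limit or range.

ROBOT

A 6-joint arm with a two-finger parallel gripper is mounted at the origin on the work surface. World frame = base frame: x ahead of the robot, y to its left, z up, the work surface at z = 0. Lengths are in m, angles in rad, forces in N, time in s.
With the tool pointing down it reaches from about 0.275 to 0.875 m from the base axis. Payload 12.5 kg.
Tool frame: the origin (TCP) lies at the very end of the fingers, on their centre line; the grasp point (between the pads) lies 19 mm behind it; x points along the fingers, y is the direction in which the jaws open and shut, and the axes are right-handed (so a half turn about x gives the same grasp; the last joint's range is limited). The gripper opens to 85 mm and grips with 20 to 120 N. Pads are 22 mm wide; open, the fingers measure 114 mm over their backs; the gripper's body (76 mm by 85 mm) begins 54 mm behind the grasp point. The pads swing forward as they close: fully open they stand 13 mm farther back than shut.
Start: joints at [-1.286, 0.351, 1.652, -0, 1.139, -0.085], TCP at [0.199, -0.513, 0.231] pointing down, gripper open.
Joint ranges: [-2.75, 2.75], [-0.79, 2.1], [0.01, 2.65], [-1.57, 4.71], [0.07, 3.14], [-2.87, 2.87]. Speed limits (rad/s): [2.22, 2.22, 2.79, 3.14, 3.14, 3.14].

INTERFACE

Orientations are given as a 3x3 rotation matrix whose columns are the frame's x, y, z axes.
In Python, from bench import manip gives the robot as it stands. Calls block until the motion is done:
- manip.move_ptp(position, orientation): joint-space move of the TCP to a pose.
- manip.move_l(position, attitude=None, max_speed=0.15): straight line of the TCP; attitude=None keeps the orientation; max_speed is the mean speed in m/s.
- manip.move_j(angles): joint-space move.
- manip.set_gripper(opening, effort=None): opening from 0.0 (shut) to 1.0 (fully open); effort is the grip in N (None keeps the last); returns when the fingers have stopped.
- manip.dwell(seconds).
- manip.inverse_kinematics(position, orientation): joint angles nearest the present ones, or None.
- manip.grab_frame(name): name is "scene" or "top" or "wrist"; returns (picture, depth): 400x640x3 uint8, red, green, blue; 400x640 float32, m along the optical axis (not along the pixel's ray), 0 where there is no reading.
- manip.get_calibration(name): a dict with "camera_matrix" (3x3 intrinsics, pixels), "R" (3x3) and "t" (3): a world point X has camera coordinates R X + t. Camera axes: x right, y down, z forward; pixel columns grow to the right and rows downward; lengths in m; the calibration is good to about 2 mm. A picture is of the moment at which its call begins: read the wrist's pose just before it. get_calibration takes no time and is no camera call; for the wrist camera it gives the pose at the moment of the call.
A pose or a line that the arm cannot do raises manip.Unreachable and nothing moves.
- manip.sign_off(): hands the job in, once; it reports no verdict.
Trained networks look in the newest picture that a camera, given by its name, has taken for a name from the list of things; names that differ only in an ending like _2 or _b are one class to them, and where a whole thing is asked for, a point or a joint stands for the part that bears it (a point fixed in the world has none). Each returns a list of dicts, best first, with "confidence" (0 to 1); they miss things now and then, are a little off and sometimes report something else, mostly with a low value. They report only what shows in the picture. A call takes as long as a camera call. They do not tell look-alikes from the thing itself.
- manip.look_for(camera, name): "at" ([x, y, z] in m, in world coordinates, good to about 4 mm: the middle of the surface that is visible of it).
Readings, each from a call of its own:
- manip.current_time(): time.
- manip.current_qpos(): joint angles.
- manip.current_joint_vel(): joint speeds.
- manip.current_joint_torque(): joint torques, N m.
- manip.current_ee_pos(): TCP position.
- manip.current_tcp_rot(): TCP orientation.
- manip.current_force(): force on the tool from outside, world axes, zero at the start.
- manip.current_ft_torque(): the same for the moment, N m.
- manip.current_grip_width(): opening from 0.0 (shut) to 1.0 (fully open).
Only numpy, scipy, OpenCV 4.12 (cv2) and the standard library are available. Lean on these libraries where they do the work, as an engineer would, in place of code of your own. Each camera call takes 0.05 s, during which the arm holds its last target. There are 200 camera calls.

## Working session

There is one attempt and no reset: what is moved stays moved. The work goes in short steps, each a Python script; the robot and the scene stay as the last script left them, time stands still between calls to the robot, and variables do not carry over. Pictures are saved under pics/ and viewed, about 8 in all and at most 12, crops included, and the job is handed in when it is done.

```bash
mkdir -p pics; ls
cat > h.py <<'E'
import numpy as np, cv2
from bench import manip
def cloud(name):
    im,d=manip.grab_frame(name); c=manip.get_calibration(name); K=c["camera_matrix"];R=np.array(c["R"]);t=np.array(c["t"])
    v,u=np.mgrid[:400,:640]; K=np.array(K)
    P=np.stack([(u-K[0,2])/K[0,0]*d,(v-K[1,2])/K[1,1]*d,d],-1)
    W=(P-t)@R; W[d<=0]=np.nan
    return im,d,W
E
python3 - <<'E'
from h import *
for n in ["scene","top"]:
    im,d,W=cloud(n); cv2.imwrite(f"pics/{n}0.png",im[...,::-1]); np.savez(f"/tmp/{n}0.npz",im=im,W=W)
    for k in ["stand","tail_grip","blank_long","blank_mid","blank_short","rack","pot"]:
        print(n,k,[(np.round(r["at"],3).tolist(),round(r["confidence"],2)) for r in manip.look_for(n,k)[:4]])
print(manip.current_time(), manip.current_tcp_rot().round(2) if hasattr(manip.current_tcp_rot(),'round') else manip.current_tcp_rot())
E
```

```text
pics
scene stand [([0.554, -0.193, 0.018], 0.73), ([0.622, 0.158, 0.062], 0.54)]
scene tail_grip [([0.556, -0.066, 0.096], 0.59)]
scene blank_long [([0.32, 0.191, 0.021], 0.91), ([0.62, 0.162, 0.066], 0.87), ([0.566, 0.352, 0.027], 0.69)]
scene blank_mid [([0.492, 0.18, 0.067], 0.74), ([0.553, -0.072, 0.102], 0.21)]
scene blank_short [([0.558, 0.167, 0.067], 0.84), ([0.621, 0.161, 0.065], 0.15)]
scene rack [([0.562, 0.168, 0.014], 0.55)]
scene pot [([0.555, -0.064, 0.098], 0.64), ([0.858, -0.056, 0.086], 0.56)]
top stand [([0.536, -0.184, 0.019], 0.81), ([0.531, -0.055, 0.1], 0.63), ([0.608, 0.17, 0.075], 0.17)]
top tail_grip [([0.532, -0.054, 0.102], 0.64)]
top blank_long [([0.608, 0.166, 0.072], 0.9), ([0.311, 0.194, 0.03], 0.68), ([0.555, 0.352, 0.028], 0.62)]
top blank_mid [([0.48, 0.186, 0.066], 0.65)]
top blank_short [([0.547, 0.178, 0.07], 0.65)]
top rack [([0.534, 0.175, 0.011], 0.6)]
top pot [([0.822, -0.021, 0.088], 0.74)]
0.8 [[-0.    0.36 -0.93]
 [-0.   -0.93 -0.36]
 [-1.    0.    0.  ]]
```

View pics/top0.png

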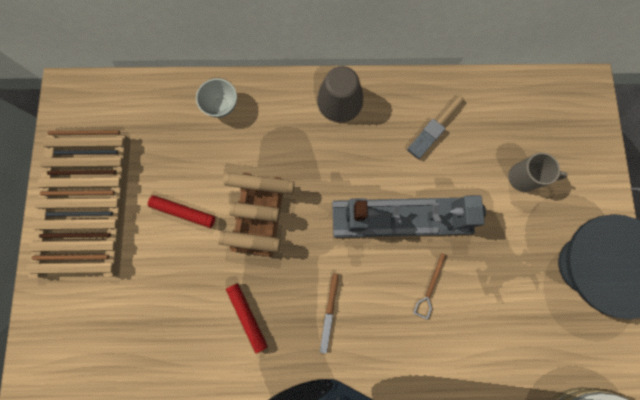

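View pics/scene0.png

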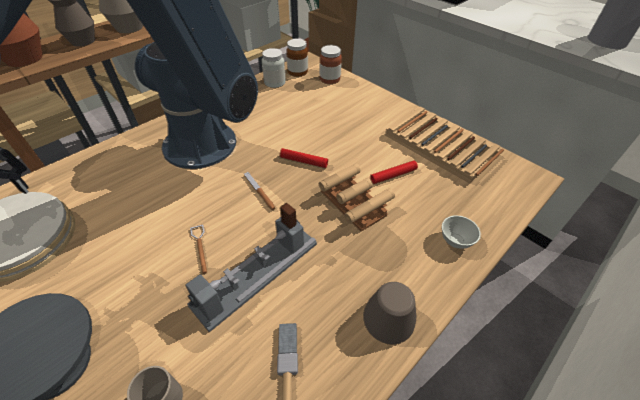

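The top view shows the stand with its block at (474,210) and the tailstock and grip at (361,209). The rack has three blanks near (250,212), and the topmost at (258,184) looks longest. The red rods at (181,211) and (246,318) are look-alikes, and the pot is at (340,93). The scene view agrees. Next I'll get geometry from the depth, then close wrist views.

```bash
cat >> h.py <<'E'
def rect(W,lo,hi,z0,z1):
    m=(W[...,2]>z0)&(W[...,2]<z1)
    for i in(0,1): m&=(W[...,i]>lo[i])&(W[...,i]<hi[i])
    p=W[m]; (c,s,a)=cv2.minAreaRect(p[:,:2].astype(np.float32)*1000)
    return m.sum(),np.round(c,1),np.round(s,1),round(a,2),np.round(p.mean(0)*1000,1),round(float(np.percentile(p[:,2],98))*1000,1)
def down(yawv):  # tool pointing down, jaw axis y = (cos,sin) given
    y=np.array([np.cos(yawv),np.sin(yawv),0]); x=np.array([0,0,-1.]); return np.stack([x,y,np.cross(x,y)],1)
E
python3 - <<'E'
from h import *
for n in["top","scene"]:
    W=np.load(f"/tmp/{n}0.npz")["W"]
    for nm,lo,hi,z0,z1 in [("far",(.58,.05),(.66,.28),.055,.085),("mid",(.515,.05),(.58,.28),.055,.085),("near",(.44,.05),(.515,.28),.055,.085),
      ("bed",(.45,-.42),(.65,.03),.008,.022),("grip",(.48,-.15),(.62,.03),.11,.18),("blk",(.45,-.42),(.65,-.2),.09,.112),("tail",(.45,-.15),(.65,.03),.09,.106)]:
        try: print(n,nm,*rect(W,lo,hi,z0,z1))
        except Exception as e: print(n,nm,e)
# wrist views
W=None
q=manip.inverse_kinematics
for y,p in [("rack",[.5,.16,.33]),("stand",[.5,-.17,.33])]:
    for a in (0,np.pi):
        print(y,a,q(p,down(a)))
c=manip.get_calibration("wrist"); R=np.array(c["R"]); C=-R.T@np.array(c["t"]); print(C,R[2],manip.current_ee_pos())
E
```

```text
top far 940 [616.3 167.1] [159.8  32. ] 81.74 [614.1 166.4  67.1] 72.3
top mid 665 [549.1 176.9] [109.5  31.7] 81.66 [547.8 176.3  67.1] 72.3
top near 857 [481.9 186.6] [135.3  31.8] 81.56 [481.4 186.2  67.3] 72.4
top bed 3562 [ 539.3 -171.7] [ 90.4 337.2] 0.81 [ 535.  -165.7   15.7] 20.8
top grip 263 [537.8 -56.6] [23.3 36.5] 89.29 [535.6 -55.5 151.2] 160.1
top blk 618 [ 540.9 -307.2] [66.  60.8] 2.17 [ 539.9 -307.7  100.6] 104.5
top tail 321 [537.9 -60.5] [57.5 66.5] 89.44 [531.  -52.   98.1] 102.0
scene far 567 [621.6 167.4] [162.1  31.3] 81.76 [624.9 162.2  67.2] 73.3
scene mid 361 [554.5 177.5] [111.1  32.2] 80.67 [558.2 173.7  66.9] 73.2
scene near 405 [488.9 187.1] [134.4  31.4] 80.62 [491.8 183.7  66.7] 73.1
scene bed 3096 [ 519.3 -172. ] [141.  339.6] 0.91 [ 553.9 -187.7   15.7] 20.8
scene grip 297 [542.4 -57.2] [23.7 37. ] 89.87 [547.6 -60.7 142.6] 159.8
scene blk 614 [ 546.1 -305.6] [66.3 60.8] 1.78 [ 549.3 -310.2  100.4] 104.1
scene tail 247 [547.8 -62.7] [69.1 53.2] 43.99 [551.8 -63.3  98.5] 105.1
rack 0 [ 2.21011267e-01  2.19118735e-01  1.58170535e+00 -4.44089210e-16
  1.34076856e+00  2.21011267e-01]
rack 3.141592653589793 None
stand 0 [-4.15902543e-01  2.25273521e-01  1.57396594e+00 -4.44089210e-16
  1.34235319e+00 -4.15902543e-01]
stand 3.141592653589793 [-4.15902543e-01  2.25273521e-01  1.57396594e+00 -4.44089210e-16
  1.34235319e+00  2.72569011e+00]
[ 0.27170141 -0.48360873  0.37264736] [-0.28608084 -0.11085431 -0.95177155] [ 0.19879011 -0.51279837  0.23130785]
```

Run:
```python
from h import *
ims=[]
def go(p,a):
    manip.move_ptp(p,down(a)); manip.dwell(.2)
    im,d,W=cloud("wrist"); ims.append(im); return W
W=go([.542,-.19,.40],0.014)
for nm,lo,hi,z0,z1 in [("bed",(.45,-.42),(.65,.03),.008,.022),("grip",(.48,-.15),(.62,.03),.11,.18),("griptop",(.48,-.15),(.62,.03),.16,.175),("blk",(.45,-.42),(.65,-.2),.095,.108),("tail",(.45,-.15),(.65,.03),.095,.105),("rests",(.5,-.26),(.6,-.12),.05,.1),("restA",(.5,-.26),(.6,-.19),.05,.1),("restB",(.5,-.19),(.6,-.13),.05,.1)]:
    try: print(nm,*rect(W,lo,hi,z0,z1))
    except Exception as e: print(nm,e)
np.save("/tmp/ws.npy",W)
W=go([.61,.167,.33],-.144)
for nm,lo,hi,z0,z1 in [("far",(.58,.05),(.66,.28),.055,.085),("mid",(.515,.05),(.58,.28),.055,.085)]:
    try: print(nm,*rect(W,lo,hi,z0,z1))
    except Exception as e: print(nm,e)
cv2.imwrite("pics/w1.png",np.vstack(ims)[::2,::2,::-1] if 0 else cv2.resize(np.vstack(ims),None,fx=.75,fy=.75)[...,::-1])
print(manip.current_time(),manip.current_force())
```

```text
bed 7002 [ 517.6 -171.6] [135.4 339. ] 0.72 [ 540.  -158.    14.8] 19.2
grip 774 [538.7 -56.4] [35.3 23.2] 1.38 [538.9 -57.8 153.2] 158.3
griptop index -1 is out of bounds for axis 0 with size 0
blk 947 [ 542.1 -310.8] [65.6 47.7] 0.24 [ 541.7 -305.7  100.5] 102.6
tail 805 [538.5 -53.6] [65.5 44.1] 0.88 [538.8 -60.   98.3] 100.4
rests 463 [ 540.8 -191.4] [ 44.4 102.2] 0.63 [ 540.4 -189.3   62.5] 70.8
restA 223 [ 541.4 -236.2] [44.1 12.8] 1.52 [ 541.2 -235.7   62.6] 70.9
restB 240 [ 540.3 -146.4] [44.5 12.1] 0.7 [ 539.6 -146.1   62.4] 70.5
far 2659 [617.8 169. ] [159.3  31.1] 81.31 [617.9 173.9  66.4] 70.5
mid 1833 [550.3 179.2] [109.3  31.8] 81.61 [552.2 181.7  66.4] 70.8
4.5 [-0.17342205  0.12290037 -0.01868317]h.py:13: RuntimeWarning: Mean of empty slice.
  return m.sum(),np.round(c,1),np.round(s,1),round(a,2),np.round(p.mean(0)*1000,1),round(float(np.percentile(p[:,2],98))*1000,1)
  ret = um.true_divide(
```

View pics/w1.png

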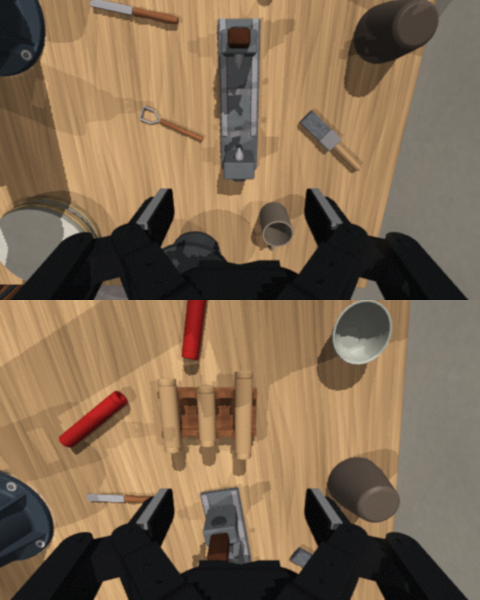

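The wrist view confirms that the rightmost blank at lower (243,415) is the longest, and the two rests and the tailstock are visible. All the measurements agree with the given sizes. The tailstock stands at about 0.043, so I'll draw it back.

```bash
cat >> h.py <<'E'
S0=np.array([.5408,-.1913,0]); yaw=.013
Ry=np.array([[np.cos(yaw),-np.sin(yaw),0],[np.sin(yaw),np.cos(yaw),0],[0,0,1]])
def st(x,y,z): return S0+Ry@np.array([x,y,z])
def ts(p): return Ry.T@(np.array(p)-S0)
def fs(): return np.round(Ry.T@np.array(manip.current_force()),1)
E
python3 - <<'E'
from h import *
p=lambda s:print(s,np.round(ts(manip.current_ee_pos())*1000,1),fs(),round(manip.current_grip_width(),3),manip.current_time())
ors=[down(yaw+s*np.pi/2) for s in(1,-1)]
o=min((o for o in ors if manip.inverse_kinematics(st(0,.135,.2),o) is not None),key=lambda o:abs(manip.inverse_kinematics(st(0,.135,.2),o)[5]))
manip.move_ptp(st(0,.135,.20),o)
manip.move_l(st(0,.135,.118)); p("down")
manip.set_gripper(0.0,20); p("closed")
manip.move_l(st(0,.156,.118),max_speed=.06); p("pulled")
manip.set_gripper(0.8); p("open")
im,d,W=cloud("wrist"); 
manip.move_l(st(0,.156,.22)); p("up")
E
```

```text
down [  0.6 135.2 118.8] [ 0.4 -0.3  0.9] 1.001 6.2417
closed [1.000e-01 1.349e+02 1.183e+02] [-2.  -1.   4.2] 0.279 6.825
pulled [1.000e-01 1.565e+02 1.183e+02] [-1.9  4.7  6.3] 0.275 7.325
open [ -0.  156.  117.9] [ 0.2 -0.8 -0.1] 0.802 7.825
up [ -0.5 156.1 219.1] [-0.5  0.3 -0.7] 0.796 8.7083
```

Run:
```python
from h import *
def p(s):print(s,np.round(np.array(manip.current_ee_pos())*1000,1),fs(),round(manip.current_grip_width(),3),manip.current_time())
b=np.array([.618,.168,0]);o=down(-.1466)
manip.move_ptp(b+[0,0,.20],o); manip.set_gripper(.62)
manip.move_l(b+[0,0,.033],max_speed=.12); p("down")
manip.set_gripper(0.0,40); p("closed")
manip.move_l(b+[0,0,.038],max_speed=.05); p("lift1")
manip.move_l(b+[0,0,.23]); p("lifted")
manip.move_ptp(st(0,.017,.23),down(yaw)); manip.dwell(.3); p("over stand")
im,d,W=cloud("wrist"); cv2.imwrite("pics/w2.png",im[...,::-1])
np.savez("/tmp/w2.npz",im=im,W=W)
im,d,W=cloud("top"); cv2.imwrite("pics/t2.png",cv2.resize(im[100:300,160:560],None,fx=1.5,fy=1.5)[...,::-1])
m=(abs(W[...,2]-.266)<.03)
print(manip.look_for("top","blank_long"))
```

```text
down [618.4 168.1  33.8] [-0.   0.2  0.9] 0.619 11.55
closed [618.3 168.1  33.6] [-2.  -0.2  6. ] 0.361 11.8667
lift1 [618.1 168.   38.2] [-0.1  0.9 -1.4] 0.362 12.1167
lifted [617.6 167.9 229. ] [-0.2  0.1 -1.4] 0.363 13.55
over stand [ 540.8 -173.8  230. ] [ 0.7  0.3 -1. ] 0.362 15.1667
[{'at': [0.5564, 0.3515, 0.0268], 'confidence': 0.91}, {'at': [0.314, 0.1968, 0.0309], 'confidence': 0.85}, {'at': [0.5319, -0.1191, 0.2675], 'confidence': 0.82}, {'at': [0.8251, -0.0198, 0.0903], 'confidence': 0.3}]
```

View pics/w2.png

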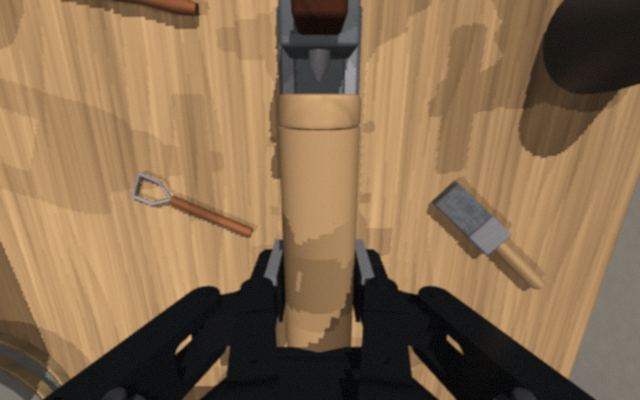

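The blank is held level in the jaws, from (320,95) to (320,350), in line with the tailstock point at (318,65). Next I'll check where its end lies along the stand.

Run:
```python
from h import *
D=np.load("/tmp/w2.npz");W=D["W"]
Q=(W-S0)@Ry
m=(abs(Q[...,0])<.02)&(Q[...,2]>.2)&(Q[...,2]<.3)&(Q[...,1]>.04)
q=Q[m]*1000; print(len(q),np.percentile(q,[0,1,50,99,100],axis=0).round(1))
for y0 in (50,65,80,90):
    s=q[(q[:,1]>y0)&(q[:,1]<y0+6)]
    if len(s): print(y0,s[:,0].min().round(1),s[:,0].max().round(1),np.percentile(s[:,2],98).round(1))
```

```text
11985 [[-1.630e+01  4.000e+01  2.489e+02]
 [-1.540e+01  4.070e+01  2.536e+02]
 [-1.000e-01  7.250e+01  2.641e+02]
 [ 1.490e+01  9.780e+01  2.669e+02]
 [ 1.570e+01  9.820e+01  2.680e+02]]
50 -15.9 15.5 266.6
65 -15.9 15.3 266.8
80 -16.0 15.5 266.7
90 -16.3 15.7 266.6
```

Run:
```python
from h import *
def p(s):print(s,np.round(ts(manip.current_ee_pos())*1000,1),fs(),round(manip.current_grip_width(),3),manip.current_time())
manip.move_l(st(0,.016,.075),max_speed=.12); p("near")
for z in (.060,.058,.057,.056,.055,.0545):
    manip.move_l(st(0,.016,z),max_speed=.05); p(z)
    if fs()[2]>3: break
manip.set_gripper(.65); manip.dwell(.2); p("rel")
manip.move_l(st(0,.016,.24)); manip.dwell(.3)
im,d,W=cloud("wrist"); Q=(W-S0)@Ry
cv2.imwrite("pics/w3.png",im[...,::-1])
m=(abs(Q[...,0])<.022)&(Q[...,2]>.077)&(Q[...,2]<.096)&(abs(Q[...,1]-.017)<.083)
q=Q[m]*1000; print(len(q),np.percentile(q,[1,50,99],axis=0).round(1))
for y0 in range(-65,100,15):
    s=q[(q[:,1]>y0)&(q[:,1]<y0+8)]
    if len(s)>20: print(y0,s[:,0].min().round(1),s[:,0].max().round(1),np.percentile(s[:,2],98).round(1))
p("end")
```

```text
near [ 0.4 15.8 75.7] [-0.   0.1 -0.7] 0.363 16.7583
0.06 [-0.2 16.1 59.6] [ 0.2  0.5 -0.5] 0.364 17.2083
0.058 [ 0. 16. 58.] [-0.3 -0.1 -1. ] 0.365 17.4583
0.057 [-0. 16. 57.] [ 0.4 -1.1 -0.6] 0.364 17.7083
0.056 [-0. 16. 56.] [-0.1  0.1 -0.7] 0.362 17.9583
0.055 [ 0.1 16.  55. ] [ 1.1 -0.3 -0.6] 0.364 18.2083
0.0545 [ 0.3 15.9 54.7] [ 2.4 -0.5  2.2] 0.364 18.4583
rel [-0.  16.  54.5] [ 0.1  1.1 -0.2] 0.65 19.0167
4655 [[-15.6 -60.3  78.2]
 [ -0.2  26.8  88.7]
 [ 15.1  95.6  91.9]]
-65 -15.9 14.1 91.3
-50 -15.7 15.2 91.5
-35 -15.4 14.9 91.5
-20 -15.2 14.7 92.0
-5 -14.9 14.4 91.5
10 -15.9 15.4 91.4
25 -15.6 15.1 91.7
40 -15.4 14.9 91.5
55 -15.1 14.6 91.7
70 -15.9 15.4 91.9
85 -15.6 15.3 91.3
end [-1.000e-01  1.600e+01  2.398e+02] [ 0.8 -0.2 -0.2] 0.651 20.75
```

View pics/w3.png

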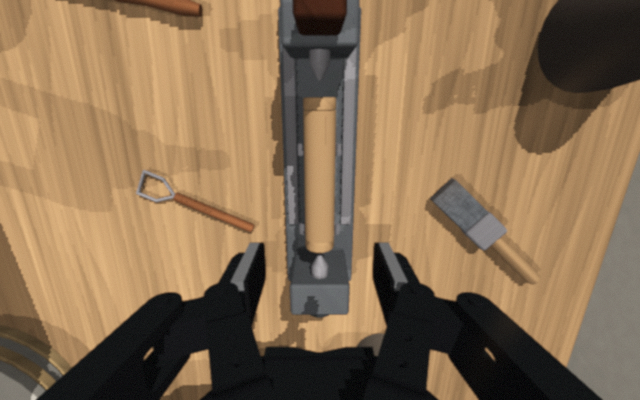

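The blank lies released in both rests (axis about 75.7 mm high, x≈0). In the picture it runs from (320,97) to (320,250), between the two points. Now I'll push the tailstock up with closed fingers.

Run:
```python
from h import *
def p(s):print(s,np.round(ts(manip.current_ee_pos())*1000,1),fs(),round(manip.current_grip_width(),3),round(manip.current_time(),2))
o=min((down(yaw+s*np.pi/2) for s in(1,-1)),key=lambda o:abs(manip.inverse_kinematics(st(0,.135,.2),o)[5]))
manip.move_ptp(st(0,.200,.23),o); manip.set_gripper(0.0)
manip.move_l(st(0,.200,.122)); p("behind"); f0=fs()[1]
y=.200
manip.move_l(st(0,.186,.122),max_speed=.05); p("a"); y=.186
while y>.135:
    y-= .004 if y>.166 else .002 if y>.152 else .0007
    manip.move_l(st(0,y,.122),max_speed=.03); f=fs()[1]-f0
    if y<.156: print(round(y,4),f,end="; ")
    if f>13: break
p("stop")
```

```text
behind [  0.5 200.  122.8] [0.1 0.5 1.1] -0.0 23.84
a [1.000e-01 1.856e+02 1.222e+02] [0.4 0.6 0.7] -0.004 24.27
0.156 2.9; 0.154 3.5; 0.152 3.1; 0.1513 4.5; 0.1506 3.7; 0.1499 4.7; 0.1492 5.0; 0.1485 3.8; 0.1478 5.4; 0.1471 4.4; 0.1464 5.0; 0.1457 4.2; 0.145 3.5999999999999996; 0.1443 3.8; 0.1436 4.1; 0.1429 4.4; 0.1422 4.5; 0.1415 3.7; 0.1408 4.2; 0.1401 5.9; 0.1394 7.4; 0.1387 10.3; 0.138 13.3; stop [ -0.  139.1 122. ] [ 1.6 13.8  0.7] -0.002 32.44
```

Run:
```python
from h import *
def p(s):print(s,np.round(ts(manip.current_ee_pos())*1000,1),fs(),round(manip.current_time(),2))
for y in (.1374,.1368,.1363):
    manip.move_l(st(0,y,.122),max_speed=.03); manip.dwell(.1); p(y)
    if fs()[1]>18: break
manip.move_l(st(0,.165,.122),max_speed=.1); p("off")
manip.move_l(st(0,.165,.24),max_speed=.2)
manip.move_ptp(st(0,.016,.26),down(yaw)); manip.dwell(.3)
im,d,W=cloud("wrist"); Q=(W-S0)@Ry
cv2.imwrite("pics/w4.png",im[90:300,200:440,::-1].repeat(2,0).repeat(2,1))
m=(abs(Q[...,0])<.022)&(Q[...,2]>.081)&(Q[...,2]<.0985)&(abs(Q[...,1])<.088)
q=Q[m]*1000
for y0 in range(-85,90,15):
    s=q[(q[:,1]>y0)&(q[:,1]<y0+8)]
    if len(s)>5: print(y0,len(s),s[:,0].min().round(1),s[:,0].max().round(1),np.percentile(s[:,2],98).round(1))
s=q[(abs(q[:,0])<14)&(q[:,2]>88)]; print(np.percentile(s[:,1],[0,1,99,100]).round(1))
g=Q[(Q[...,2]>.12)&(Q[...,2]<.17)&(abs(Q[...,0])<.03)&(Q[...,1]>.08)&(Q[...,1]<.17)]*1000
print("grip",np.percentile(g,[1,99],axis=0).round(1) if len(g) else 0)
p("end")
```

```text
0.1374 [ -0.  138.9 122. ] [ 0.2 16.2  1.7] 32.79
0.1368 [ -0.  138.7 122. ] [ 1.1 19.4  1.4] 33.14
off [  0.  164.8 122. ] [-0.4 -0.   0.5] 33.58
-55 165 -15.1 14.9 95.4
-40 177 -14.9 14.6 95.5
-25 190 -16.0 14.4 95.4
-10 204 -15.7 15.5 95.6
5 206 -15.4 15.3 95.5
20 216 -15.2 15.0 95.3
35 216 -14.9 14.8 95.5
50 234 -15.9 14.5 95.5
65 243 -15.6 15.5 95.3
80 135 -9.3 8.1 89.0
[-56.3 -53.2  78.7  87.2]
grip [[-17.5 102.1 132.4]
 [ 17.3 125.7 158.2]]
end [  0.   16.1 260. ] [-0.9  0.6  0.5] 36.27
```

View pics/w4.png

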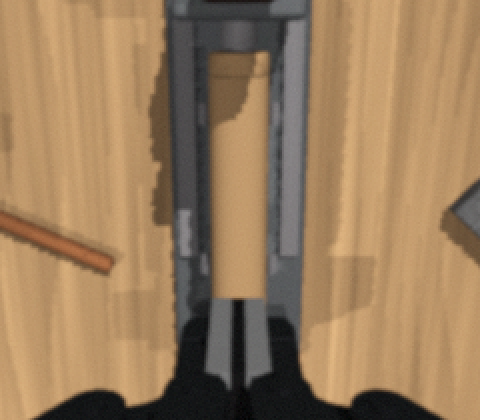

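Run:
```python
from h import *
im,d,W=cloud("top")
for nm,lo,hi,z0,z1 in [("mid",(.515,.05),(.58,.28),.055,.085),("near",(.44,.05),(.515,.28),.055,.085),("pot",(.75,-.15),(.95,.1),.08,.12)]:
    print(nm,*rect(W,lo,hi,z0,z1)); 
print(rect(np.load("/tmp/top0.npz")["W"],(.75,-.15),(.95,.1),.08,.12))
manip.sign_off()
```

```text
mid 671 [549.  176.8] [109.5  31.9] 81.73 [547.8 176.3  67.1] 72.3
near 859 [482.  186.7] [134.8  31.8] 81.57 [481.5 186.2  67.2] 72.3
pot 1092 [841.3 -27.1] [83.5 83. ] 40.39 [837.4 -26.6 100.6] 107.0
(np.int64(1092), array([841.5, -26.7]), array([83.3, 83.8]), 39.15, array([837.4, -26.5, 100.6]), 106.8)
the job is handed in; nothing more can be done
```

The longest blank is mounted between the two steel points and the job is handed in at about 36 s on the robot's clock (limit 58 s). The hand-in gave no verdict.

- **Sequence:** I drew the tailstock back about 21 mm, laid the blank on both V-rests and let go. Its axis then measured about 75.7 mm high, with x near 0. I then pushed the tailstock home with closed fingers to a measured 19 N, a little over the 15 N suggested and far below the 60 N limit, and withdrew.
- **Last checks:**
  - The blank sat 4 mm higher along its visible length (top at 95.5 mm, was 91.5 mm), which is the lift onto the points' axis.
  - Its tailstock end measured about 79–80 mm along the stand, against 80.5 mm expected.
  - The other two blanks and the pot moved less than 0.5 mm.
  - The robot was clear of everything.
- **Not directly confirmed:**
  - The gripper hid the fixed-point end in the last picture, so its seating is inferred from the blank's length and the lift.
  - The force left on the blank after I withdrew could not be measured.
  - The grip ended about 3 mm from where I expected it. I put that down to my assumption about where the grip stands on the tailstock, and did not check it.

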